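# Deal detergent tablets into two wash-load trays

### The job

Two trays on the grey carrier are for two wash loads, and dealing has begun: one already holds a tablet, the other is empty. Carry on dealing the three loose round tablets one at a time, taking turns between the trays and starting with the empty one, until each tray holds two. Each tablet must lie flat on its tray's floor, side by side with its neighbour, and be let go before you deal the next.

Things in the scene. Friction and masses are not known exactly. Their poses are not given: they have to be found in the camera images.
- caddy: fixed grey carrier, base 138 (x) x 188 (y) mm, any yaw; origin: centre of underside, z up. Two open trays, centres y = +50 and -50 mm, each 130 (x) x 80 (y) inside, walls 4 thick; above the worktop floors 8, rims 16 mm. +y tray: one tablet stuck fast at x = -31, y = +50 (same size as the loose ones). -y tray: empty. Two fit side by side along x, at x = -31 and +31.
- tablet1: one of three identical loose detergent tablets: pale blue-grey round disc 44 mm across, 26 mm thick, 50 g, flat on the worktop. Origin at its middle, 13 mm above its underside; z is its axis, up. Not tablets, 25 mm or more away: rectangular soap bar 62 x 40 x 24 mm of like colour, open white cup 62 across, 42 high, metal tin 62 across, 36 high.
- tablet2: one of three identical loose detergent tablets: pale blue-grey round disc 44 mm across, 26 mm thick, 50 g, flat on the worktop. Origin at its middle, 13 mm above its underside; z is its axis, up. Not tablets, 25 mm or more away: rectangular soap bar 62 x 40 x 24 mm of like colour, open white cup 62 across, 42 high, metal tin 62 across, 36 high.
- tablet3: one of three identical loose detergent tablets: pale blue-grey round disc 44 mm across, 26 mm thick, 50 g, flat on the worktop. Origin at its middle, 13 mm above its underside; z is its axis, up. Not tablets, 25 mm or more away: rectangular soap bar 62 x 40 x 24 mm of like colour, open white cup 62 across, 42 high, metal tin 62 across, 36 high.

How it is judged:
On the way, in this order (a step that is already met when the one before it is completed fails the run):
1. the first loose tablet lies released in the empty tray (((x of tablet1 in the frame of caddy between -0.046 and 0.046 m and y of tablet1 in the frame of caddy between -0.071 and -0.029 m and z of tablet1 in the frame of caddy below 0.0245 m and contact force between tablet1 and the fingers below 0.2 N) or (x of tablet2 in the frame of caddy between -0.046 and 0.046 m and y of tablet2 in the frame of caddy between -0.071 and -0.029 m and z of tablet2 in the frame of caddy below 0.0245 m and contact force between tablet2 and the fingers below 0.2 N) or (x of tablet3 in the frame of caddy between -0.046 and 0.046 m and y of tablet3 in the frame of caddy between -0.071 and -0.029 m and z of tablet3 in the frame of caddy below 0.0245 m and contact force between tablet3 and the fingers below 0.2 N))), for 0.2 s.
2. the second loose tablet lies released in the tray that began with one, before the other tray has two ((((x of tablet1 in the frame of caddy between -0.046 and 0.046 m and y of tablet1 in the frame of caddy between 0.029 and 0.071 m and z of tablet1 in the frame of caddy below 0.0245 m and contact force between tablet1 and the fingers below 0.2 N) and not ((x of tablet2 in the frame of caddy between -0.046 and 0.046 m and y of tablet2 in the frame of caddy between -0.071 and -0.029 m and z of tablet2 in the frame of caddy below 0.0245 m and contact force between tablet2 and the fingers below 0.2 N) and (x of tablet3 in the frame of caddy between -0.046 and 0.046 m and y of tablet3 in the frame of caddy between -0.071 and -0.029 m and z of tablet3 in the frame of caddy below 0.0245 m and contact force between tablet3 and the fingers below 0.2 N))) or ((x of tablet2 in the frame of caddy between -0.046 and 0.046 m and y of tablet2 in the frame of caddy between 0.029 and 0.071 m and z of tablet2 in the frame of caddy below 0.0245 m and contact force between tablet2 and the fingers below 0.2 N) and not ((x of tablet1 in the frame of caddy between -0.046 and 0.046 m and y of tablet1 in the frame of caddy between -0.071 and -0.029 m and z of tablet1 in the frame of caddy below 0.0245 m and contact force between tablet1 and the fingers below 0.2 N) and (x of tablet3 in the frame of caddy between -0.046 and 0.046 m and y of tablet3 in the frame of caddy between -0.071 and -0.029 m and z of tablet3 in the frame of caddy below 0.0245 m and contact force between tablet3 and the fingers below 0.2 N))) or ((x of tablet3 in the frame of caddy between -0.046 and 0.046 m and y of tablet3 in the frame of caddy between 0.029 and 0.071 m and z of tablet3 in the frame of caddy below 0.0245 m and contact force between tablet3 and the fingers below 0.2 N) and not ((x of tablet1 in the frame of caddy between -0.046 and 0.046 m and y of tablet1 in the frame of caddy between -0.071 and -0.029 m and z of tablet1 in the frame of caddy below 0.0245 m and contact force between tablet1 and the fingers below 0.2 N) and (x of tablet2 in the frame of caddy between -0.046 and 0.046 m and y of tablet2 in the frame of caddy between -0.071 and -0.029 m and z of tablet2 in the frame of caddy below 0.0245 m and contact force between tablet2 and the fingers below 0.2 N))))), for 0.2 s.
At the end, for the whole second after the job is handed in: Two loose tablets in the tray that began empty, one in the tray that began with one. Each lies flat (within 10 degrees) on the tray floor, middle under 24.5 mm above the worktop and within 46 mm (caddy x) and 21 mm (y) of the tray's centre, let go ((((x of tablet1 in the frame of caddy between -0.046 and 0.046 m and y of tablet1 in the frame of caddy between 0.029 and 0.071 m and z of tablet1 in the frame of caddy below 0.0245 m and contact force between tablet1 and the fingers below 0.2 N) and (x of tablet2 in the frame of caddy between -0.046 and 0.046 m and y of tablet2 in the frame of caddy between -0.071 and -0.029 m and z of tablet2 in the frame of caddy below 0.0245 m and contact force between tablet2 and the fingers below 0.2 N) and (x of tablet3 in the frame of caddy between -0.046 and 0.046 m and y of tablet3 in the frame of caddy between -0.071 and -0.029 m and z of tablet3 in the frame of caddy below 0.0245 m and contact force between tablet3 and the fingers below 0.2 N)) or ((x of tablet2 in the frame of caddy between -0.046 and 0.046 m and y of tablet2 in the frame of caddy between 0.029 and 0.071 m and z of tablet2 in the frame of caddy below 0.0245 m and contact force between tablet2 and the fingers below 0.2 N) and (x of tablet1 in the frame of caddy between -0.046 and 0.046 m and y of tablet1 in the frame of caddy between -0.071 and -0.029 m and z of tablet1 in the frame of caddy below 0.0245 m and contact force between tablet1 and the fingers below 0.2 N) and (x of tablet3 in the frame of caddy between -0.046 and 0.046 m and y of tablet3 in the frame of caddy between -0.071 and -0.029 m and z of tablet3 in the frame of caddy below 0.0245 m and contact force between tablet3 and the fingers below 0.2 N)) or ((x of tablet3 in the frame of caddy between -0.046 and 0.046 m and y of tablet3 in the frame of caddy between 0.029 and 0.071 m and z of tablet3 in the frame of caddy below 0.0245 m and contact force between tablet3 and the fingers below 0.2 N) and (x of tablet1 in the frame of caddy between -0.046 and 0.046 m and y of tablet1 in the frame of caddy between -0.071 and -0.029 m and z of tablet1 in the frame of caddy below 0.0245 m and contact force between tablet1 and the fingers below 0.2 N) and (x of tablet2 in the frame of caddy between -0.046 and 0.046 m and y of tablet2 in the frame of caddy between -0.071 and -0.029 m and z of tablet2 in the frame of caddy below 0.0245 m and contact force between tablet2 and the fingers below 0.2 N)))); the robot touches nothing.
It also fails if it takes over 58 s, if anything falls off the work surface, if the arm or the gripper's body presses on something with over 40 N, if the wrist force passes 120 N, or if a joint passes its speed limit or range.

### The arm

A 7-joint arm with a two-finger parallel gripper is mounted at the origin on the work surface. World frame = base frame: x ahead of the robot, y to its left, z up, the work surface at z = 0. Lengths are in m, angles in rad, forces in N, time in s.
With the tool pointing down it reaches from about 0.4 to 0.85 m from the base axis. Payload 10.4 kg.
Tool frame: the origin (TCP) lies midway between the tips of the shut fingers; the grasp point (between the pads) lies 19 mm behind it (manip.grasp_offset is the distance from the TCP to the grasp point, in m); z points along the fingers, y is the line along which they close (so a half turn about z gives the same grasp; the last joint's range is limited). The gripper opens to 85 mm and grips with 20 to 120 N. Pads are 22 mm wide; open, the fingers measure 114 mm over their backs; the gripper's body (76 mm by 85 mm) begins 54 mm behind the grasp point. The pads swing forward as they close: fully open they stand 13 mm farther back than shut.
Start: joints at [1.12, 0.332, -0.065, 1.46, 0.022, 1.35, -0.088], TCP at [0.259, -0.569, 0.231] pointing down, gripper open.
Joint ranges: [-2.6, 2.6], [-0.5, 2.12], [-1.47, 1.34], [0.16, 2.42], [-1.27, 4.41], [0.06, 2.06], [-2.6, 2.6]. Speed limits (rad/s): [2.22, 2.22, 2.79, 2.79, 3.14, 3.14, 3.14].

### API

Orientations are given as a unit quaternion [x, y, z, w].
In Python, from workcell import manip gives the robot as it stands.
- The arm moves only by the tool hand_motion, called after ">>>" in YAML: its name, and indented under it one key for each argument. Schema: {"type":"object","properties":{"steps":{"type":"array","items":{"type":"number"},"minItems":7,"maxItems":140},"grip_n":{"type":"number"},"only":{"type":"string"},"quiet":{"type":"boolean"},"lines":{"type":"string"}},"required":["steps"],"additionalProperties":false}. steps is one flat list of numbers that holds 1 to 20 rows one after another, with no inner brackets; each row has 7 numbers: a rotation vector rx, ry, rz in units of 0.25 rad, then dx, dy, dz in units of 100 mm, then the opening from 0.0 (shut) to 1.0 (fully open); each row is the pose to reach, as a shift and turn from the pose commanded when the call began, along the tool's axes at that moment; what a row does not reach only later rows make up. A row lasts 1/8 s, in which the tool goes at most 0.0625 m and 0.188 rad, less where a joint would pass 70% of its speed; a pose out of reach is approached as far as the arm can. The fingers move at their own pace and stop on an object; grip_n is the grip in N (left out, the last holds). Time passes only in rows, so rows that do not move let the fingers close. The tool returns the time, the measured TCP pose, the force, the opening and the grip force at its end. only (a regular expression) keeps the lines of the reply that match it, lines (a string "A,B") keeps lines A to B, and quiet returns only ok. Input that does not fit is refused with a message, and nothing moves.
- manip.get_obs(): the state, without advancing time (a new reading comes with each control period).
- manip.camera(name): name is "side" or "top"; returns the picture (384x512x3 uint8, blue, green, red); there is no depth.
- manip.calibration(name): a dict with "fx", "fy", "cx", "cy" (pixels), "world_from_camera" (4x4, takes a point from camera to world coordinates). Camera axes: x right, y up, looking along -z (the intrinsics and any distortion apply to the point x, -y, -z); pixel columns grow to the right and rows downward; lengths in m; the calibration is good to about 2 mm. A picture is of the moment at which its call begins. calibration takes no time and is no camera call.
- manip.hand_in(): hands the job in; it is judged then, once.
The state is a dict: "clock": time; "joint_pos": joint angles; "joint_velocities": joint speeds; "tau": joint torques, N m; "position": TCP position; "ee_rot": TCP orientation; "ft_force": force on the tool from outside, world axes, zero at the start; "torque": the same for the moment, N m; "grip_width": opening from 0.0 (shut) to 1.0 (fully open); "grasp_force": force on a finger pad.
Only numpy, scipy, OpenCV 4.12 (cv2) and the standard library are available. Lean on these libraries where they do the work, as an engineer would, in place of code of your own. Each camera call takes 0.05 s, during which the arm holds its last target. There are 200 camera calls.

## Working session

There is one attempt and no reset: what is moved stays moved. The work goes in short steps, Python scripts to look and compute and a tool call to move; the robot and the scene stay as the last step left them, time stands still between calls to the robot, and variables do not carry over. Pictures are saved under pics/ and viewed, at most 10 in all, crops included, and the job is handed in when it is done.

```bash
ls; mkdir -p pics; python3 - <<'E'
from workcell import manip
import cv2
for n in("top","side"):
    cv2.imwrite(f"pics/{n}0.png",manip.camera(n)); c=manip.calibration(n); print({k:(v.round(3).tolist() if hasattr(v,'round') and k=='world_from_camera' else v) for k,v in c.items()})
o=manip.get_obs(); print(o["position"],o["ee_rot"],o["clock"],manip.grasp_offset)
E
```

```text
pics
workcell.py
{'fx': 393.7751773547844, 'fy': 393.7751773547844, 'cx': 247.79924201315518, 'cy': 187.2751407236905, 'world_from_camera': [[-0.023, 0.984, -0.178, 0.376], [-1.0, -0.021, 0.014, -0.054], [0.011, 0.178, 0.984, 0.892], [0.0, 0.0, 0.0, 1.0]]}
{'fx': 431.87273986707555, 'fy': 431.87273986707555, 'cx': 263.27810573191164, 'cy': 191.5476354839073, 'world_from_camera': [[-0.953, 0.196, -0.233, 0.289], [-0.304, -0.634, 0.711, 0.641], [-0.009, 0.749, 0.663, 0.666], [0.0, 0.0, 0.0, 1.0]]}
[ 0.25914406 -0.56839131  0.23061922] [ 9.77207183e-01  2.12286919e-01 -1.64527725e-04 -5.97734078e-04] 0.1 0.0187
```

View pics/top0.png

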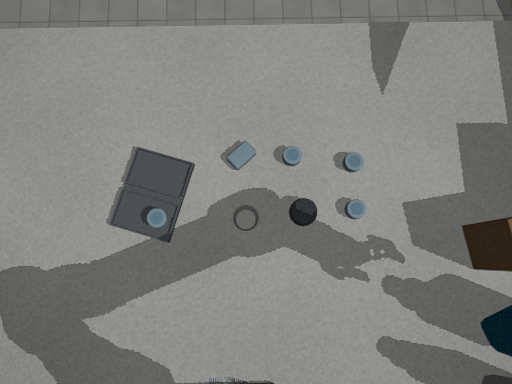

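View pics/side0.png

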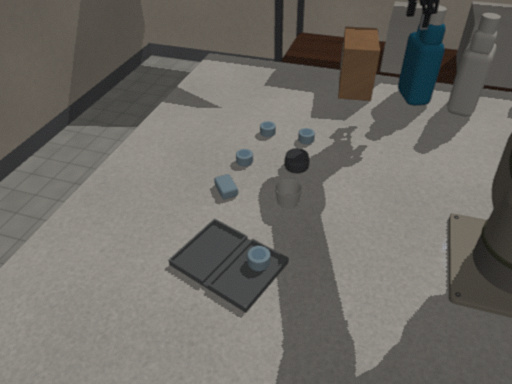

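The top view shows three tablets at about (291,155), (353,162) and (355,209). The soap bar is at (241,155), the cup at (245,217) and the tin at (303,212). The caddy is centred near (152,195) with the stuck tablet at (157,217). The side view agrees with this layout.

```bash
cat > h.py <<'E'
import numpy as np,cv2
from workcell import manip
from scipy.spatial.transform import Rotation as R
def ray(n,u,v):
    c=manip.calibration(n);T=np.array(c["world_from_camera"])
    d=T[:3,:3]@np.array([(u-c["cx"])/c["fx"],-(v-c["cy"])/c["fy"],-1]);return T[:3,3],d
def cast(n,u,v,z):
    o,d=ray(n,u,v);return o+d*(z-o[2])/d[2]
def blobs(n,img):
    h=cv2.cvtColor(img,cv2.COLOR_BGR2HSV)
    m=cv2.inRange(h,(90,50,60),(125,255,255))
    m=cv2.morphologyEx(m,cv2.MORPH_CLOSE,np.ones((3,3)))
    out=[]
    for c in cv2.findContours(m,cv2.RETR_EXTERNAL,cv2.CHAIN_APPROX_NONE)[0]:
        c=cv2.convexHull(c);a=cv2.contourArea(c)
        if 80<a<900:
            M=cv2.moments(c);out.append((M["m10"]/a,M["m01"]/a,a,cv2.minAreaRect(c)[1]))
    return out
def caddy(n,img,hi=75):
    g=cv2.cvtColor(img,cv2.COLOR_BGR2GRAY)
    m=cv2.morphologyEx(cv2.inRange(g,0,hi),cv2.MORPH_CLOSE,np.ones((3,3)))
    m=cv2.morphologyEx(m,cv2.MORPH_OPEN,np.ones((5,5)))
    cs=[c for c in cv2.findContours(m,cv2.RETR_EXTERNAL,cv2.CHAIN_APPROX_NONE)[0]]
    t=(152,195) if n=="top" else (230,262)
    c=[c for c in cs if cv2.pointPolygonTest(cv2.convexHull(c),t,False)>0][0]
    return cv2.convexHull(c)[:,0].astype(float)
def togo(p,yaw=None):
    "shift in tool axes to world TCP p, and turn about tool z so closing axis has world yaw (mod pi)"
    o=manip.get_obs();r=R.from_quat(o["ee_rot"]);d=r.inv().apply(np.array(p)-o["position"])
    y=r.apply([0,1,0]);a=np.arctan2(y[1],y[0]);t=None
    if yaw is not None: t=-((yaw-a+np.pi/2)%np.pi-np.pi/2)
    return d.round(4),t,o["clock"],o["joint_pos"][6]
E
python3 - <<'E'
from h import *
for n in("top","side"):
    im=cv2.imread(f"pics/{n}0.png")
    for b in blobs(n,im): print(n,np.round(b[:3],1),np.round(b[3],1),cast(n,b[0],b[1],.013).round(4),cast(n,b[0],b[1],.021).round(4))
    for hi in(65,75):
        h=caddy(n,im,hi); w=np.array([cast(n,u,v,.008)[:2] for u,v in h])
        (c,s,a)=cv2.minAreaRect((w*1000).astype(np.float32)); M=cv2.moments((w*1000).astype(np.float32))
        print(n,hi,'rect',c,s,a,'centroid',M["m10"]/M["m00"],M["m01"]/M["m00"])
E
```

```text
top [156.9 217.8 315. ] [19. 20.] [0.4696 0.1375 0.013 ] [0.4687 0.1358 0.021 ]
top [355.7 208.5 257.5] [17. 18.] [ 0.4806 -0.3086  0.013 ] [ 0.4796 -0.3063  0.021 ]
top [353.2 161.3 245. ] [17.  17.7] [ 0.5899 -0.3107  0.013 ] [ 0.5879 -0.3084  0.021 ]
top [291.6 155.1 248.5] [18. 17.] [ 0.6075 -0.1695  0.013 ] [ 0.6054 -0.1684  0.021 ]
top [240.9 154.9 425. ] [17.7 25.5] [ 0.6105 -0.0526  0.013 ] [ 0.6083 -0.0526  0.021 ]Traceback (most recent call last):
  File "<stdin>", line 6, in <module>
  File "h.py", line 25, in caddy
    c=[c for c in cs if cv2.pointPolygonTest(cv2.convexHull(c),t,False)>0][0]
      ~~~~~~~~~~~~~~~~~~~~~~~~~~~~~~~~~~~~~~~~~~~~~~~~~~~~~~~~~~~~~~~~~~~~^^^
IndexError: list index out of range
```

```bash
python3 - <<'E'
from h import *
for n,ps in(("top",[(155,170),(130,205),(160,187),(185,225),(100,250)]),("side",[(210,250),(245,280),(300,280),(240,222)])):
    g=cv2.cvtColor(cv2.imread(f"pics/{n}0.png"),cv2.COLOR_BGR2GRAY)
    print(n,[int(g[v,u]) for u,v in ps])
    im=cv2.imread(f"pics/{n}0.png")
    for b in blobs(n,im): print(n,np.round(b[:3],1),cast(n,b[0],b[1],.013).round(4),cast(n,b[0],b[1],.021).round(4))
    for hi in(60,68,75,82,90):
      try:
        h=caddy(n,im,hi); w=np.array([cast(n,u,v,.008)[:2] for u,v in h])
        (c,s,a)=cv2.minAreaRect((w*1000).astype(np.float32)); M=cv2.moments((w*1000).astype(np.float32))
        print(n,hi,'rect',c,s,a,'centroid',M["m10"]/M["m00"],M["m01"]/M["m00"])
      except IndexError: print(n,hi,'none')
E
```

```text
top [80, 79, 78, 94, 147]
top [156.9 217.8 315. ] [0.4696 0.1375 0.013 ] [0.4687 0.1358 0.021 ]
top [355.7 208.5 257.5] [ 0.4806 -0.3086  0.013 ] [ 0.4796 -0.3063  0.021 ]
top [353.2 161.3 245. ] [ 0.5899 -0.3107  0.013 ] [ 0.5879 -0.3084  0.021 ]
top [291.6 155.1 248.5] [ 0.6075 -0.1695  0.013 ] [ 0.6054 -0.1684  0.021 ]
top [240.9 154.9 425. ] [ 0.6105 -0.0526  0.013 ] [ 0.6083 -0.0526  0.021 ]
top 60 none
top 68 none
top 75 none
top 82 rect (525.0850219726562, 149.32345581054688) (141.90248107910156, 188.44737243652344) 72.21524047851562 centroid 525.543187740947 149.18297287662472
top 90 rect (525.6067504882812, 149.88848876953125) (142.816162109375, 189.5511932373047) 72.44336700439453 centroid 525.9294964014048 149.8702526289536
side [73, 78, 89, 145]
side [256.3 255.3 202. ] [0.4748 0.1239 0.013 ] [0.4725 0.1302 0.021 ]
side [305.8 135.4 140. ] [ 0.4793 -0.3081  0.013 ] [ 0.477  -0.2965  0.021 ]
side [267.1 128.4 136.5] [ 0.5879 -0.3099  0.013 ] [ 0.5843 -0.2983  0.021 ]
side 60 none
side 68 none
side 75 rect (523.2679443359375, 148.76229858398438) (148.2140350341797, 194.60108947753906) 72.15547943115234 centroid 523.2419971870796 149.5027583650597
side 82 rect (523.258544921875, 148.84405517578125) (149.4954833984375, 196.39993286132812) 72.52924346923828 centroid 523.1229491851082 149.38685792105125
side 90 rect (482.5270690917969, 130.41375732421875) (318.8236389160156, 233.36463928222656) 27.417922973632812 centroid 475.7895580360446 116.49070518255118
```

```bash
python3 - <<'E'
from h import *
print(togo([.480,-.308,.10],np.radians(-17.8)),togo([.480,-.308,.004]))
E
```

```text
(array([ 0.309 , -0.1451,  0.1308]), np.float64(-0.8322984234672983), 0.1, np.float64(-0.0884715421397532)) (array([ 0.309 , -0.145 ,  0.2268]), None, 0.1, np.float64(-0.0884715421397532))
```
Rows are cumulative (shift from the pose commanded at start), not increments. 0.37 m/0.0625 = 6 rows min. Give target row repeated: interpolation. I'll write the same target many times? "A row ... goes at most" so repeated target row works. Then settle.

The manual's scale: shifts go in units of 100 mm and turns go in units of 0.25 rad. Converting my numbers, 0.309 m is 3.09, 0.15 m is 1.5, -0.832 rad is -3.328.

>>> hand_motion:
  steps: [0, 0, -1.6, 1.5, -0.72, 0.6, 1, 0, 0, -3.328, 3.09, -1.45, 1.2, 1, 0, 0, -3.328, 3.09, -1.45, 1.3, 1, 0, 0, -3.328, 3.09, -1.45, 1.3, 1, 0, 0, -3.328, 3.09, -1.45, 1.3, 1, 0, 0, -3.328, 3.09, -1.45, 1.3, 1, 0, 0, -3.328, 3.09, -1.45, 1.3, 1, 0, 0, -3.328, 3.09, -1.45, 1.3, 1, 0, 0, -3.328, 3.09, -1.45, 1.3, 1, 0, 0, -3.328, 3.09, -1.45, 1.3, 1]
  grip_n: 30

```text
clock: 1.35
position: [0.4798, -0.3097, 0.1017]
ee_rot: [0.809, 0.588, -0.0, 0.0]
ft_force: [1.1, 0.6, -0.4]
grip_width: 1.001
grasp_force: 0.0
```

```bash
python3 - <<'E'
from h import *
print(togo([.480,-.308,.004],np.radians(-17.8)))
E
```

```text
(array([ 0.0017, -0.0004,  0.0977]), np.float64(-0.0021530629802142265), 1.35, np.float64(0.0789618848472626))
```

In the tool's units: 0.097 m is 0.97, 0.085 m is 0.85.

>>> hand_motion:
  steps: [0, 0, 0, 0, 0, 0.5, 0.8, 0, 0, 0, 0, 0, 0.85, 0.8, 0, 0, 0, 0, 0, 0.97, 0.8, 0, 0, 0, 0, 0, 0.97, 0.8, 0, 0, 0, 0, 0, 0.97, 0.3, 0, 0, 0, 0, 0, 0.97, 0.3, 0, 0, 0, 0, 0, 0.97, 0.3, 0, 0, 0, 0, 0, 0.97, 0.3]
  grip_n: 30

```text
clock: 2.35
position: [0.4813, -0.3093, 0.0062]
ee_rot: [0.808, 0.589, 0.0, 0.001]
ft_force: [-0.4, 0.5, 5.5]
grip_width: 0.5
grasp_force: 30.1
```

```bash
python3 - <<'E'
from h import *
print(togo([.5624,.1044,.012],np.radians(-17.8)))
E
```

```text
(array([ 0.4186, -0.0494, -0.0064]), np.float64(-0.0005346068808540494), 2.35, np.float64(0.03713664517643013))
```

>>> hand_motion:
  steps: [0, 0, 0, 0, 0, -0.5, 0.3, 0, 0, 0, 0, 0, -1, 0.3, 0, 0, 0, 0.6, -0.07, -1, 0.3, 0, 0, 0, 1.2, -0.14, -1, 0.3, 0, 0, 0, 1.8, -0.22, -1, 0.3, 0, 0, 0, 2.4, -0.29, -1, 0.3, 0, 0, 0, 3, -0.36, -1, 0.3, 0, 0, 0, 3.6, -0.43, -1, 0.3, 0, 0, 0, 4.17, -0.5, -1, 0.3, 0, 0, 0, 4.17, -0.5, -1, 0.3, 0, 0, 0, 4.17, -0.5, -1, 0.3, 0, 0, 0, 4.17, -0.5, -1, 0.3]
  grip_n: 30

```text
clock: 3.85
position: [0.5605, 0.1021, 0.1046]
ee_rot: [0.809, 0.588, -0.0, 0.0]
ft_force: [0.9, 0.1, -0.2]
grip_width: 0.505
grasp_force: 31.0
```

```bash
python3 - <<'E'
from h import *
print(togo([.5624,.1044,.012],np.radians(-17.8)))
for n in("top","side"):
    im=manip.camera(n);cv2.imwrite(f"pics/{n}1.png",im)
a=cv2.imread("pics/top1.png")[100:280,60:400];b=cv2.imread("pics/side1.png")[100:330,120:380]
cv2.imwrite("pics/c1.png",np.hstack([cv2.resize(a,(440,233)),cv2.resize(b,(263,233))]))
E
```

```text
(array([0.0029, 0.001 , 0.0926]), np.float64(-0.00255366872510443), 3.85, np.float64(-0.7416505552815225))
```

View pics/c1.png

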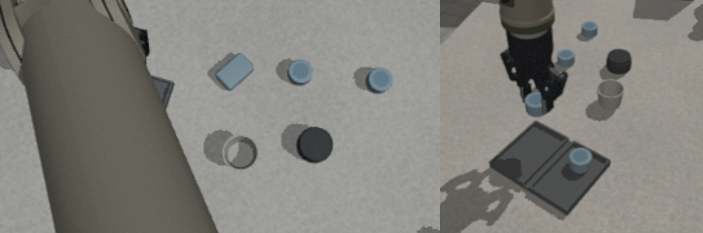

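The tablet is held level (side crop about (535,103)) over the empty tray. Next I lower it and let go.

>>> hand_motion:
  steps: [0, 0, 0, 0.01, 0, 0.5, 0.3, 0, 0, 0, 0.01, 0, 0.8, 0.3, 0, 0, 0, 0.01, 0, 0.9, 0.3, 0, 0, 0, 0.01, 0, 0.915, 0.3, 0, 0, 0, 0.01, 0, 0.915, 0.3, 0, 0, 0, 0.01, 0, 0.915, 0.58, 0, 0, 0, 0.01, 0, 0.915, 0.58, 0, 0, 0, 0.01, 0, 0.915, 0.58]
  grip_n: 30

```text
clock: 4.95
position: [0.5608, 0.1047, 0.013]
ee_rot: [0.808, 0.589, 0.0, 0.0]
ft_force: [0.7, 0.5, -0.6]
grip_width: 0.576
grasp_force: 0.0
```

>>> hand_motion:
  steps: [0, 0, 0, 0, 0, -0.15, 0.62, 0, 0, 0, 0, 0, -0.4, 0.65, 0, 0, 0, 0, 0, -1, 0.8, 0, 0, 0, 0, 0, -1, 0.8, 0, 0, 0, 0, 0, -1, 0.8]

```text
clock: 5.58
position: [0.5608, 0.1046, 0.1135]
ee_rot: [0.808, 0.589, 0.0, 0.0]
ft_force: [-0.3, 1.3, -0.5]
grip_width: 0.8
grasp_force: 0.0
```

```bash
python3 - <<'E'
from h import *
print(togo([.5899,-.31,.10],np.radians(-17.8)))
im=manip.camera("side")
for b in blobs("side",im): print(np.round(b[:3],1),cast("side",b[0],b[1],.013).round(4),cast("side",b[0],b[1],.021).round(4))
E
```

```text
(array([-0.3858,  0.1546,  0.0136]), np.float64(-0.00040174182938712555), 5.575, np.float64(-0.7401079422496664))
[258.1 253.4 155. ] [0.4729 0.1182 0.013 ] [0.4706 0.1246 0.021 ]
[217.9 231.3 138.5] [0.5708 0.0866 0.013 ] [0.5673 0.0934 0.021 ]
[243.1 154.8 109. ] [ 0.6101 -0.1774  0.013 ] [ 0.6061 -0.1674  0.021 ]
[266.1 127.   95. ] [ 0.5929 -0.3158  0.013 ] [ 0.5891 -0.3041  0.021 ]
```

>>> hand_motion:
  steps: [0, 0, 0, -0.58, 0.23, 0, 0.8, 0, 0, 0, -1.16, 0.46, 0, 0.8, 0, 0, 0, -1.74, 0.69, 0, 0.8, 0, 0, 0, -2.32, 0.93, 0, 0.8, 0, 0, 0, -2.9, 1.16, 0, 0.8, 0, 0, 0, -3.48, 1.39, 0, 0.8, 0, 0, 0, -3.86, 1.55, 0.1, 0.8, 0, 0, 0, -3.86, 1.55, 0.6, 0.8, 0, 0, 0, -3.86, 1.55, 0.6, 0.8, 0, 0, 0, -3.86, 1.55, 0.6, 0.8, 0, 0, 0, -3.86, 1.55, 0.6, 0.8]
  grip_n: 30

```text
clock: 7.0
position: [0.5914, -0.3099, 0.055]
ee_rot: [0.808, 0.589, 0.001, 0.001]
ft_force: [-0.1, 0.3, 0.1]
grip_width: 0.803
grasp_force: 0.0
```

```bash
python3 - <<'E'
from h import *
print(togo([.589,-.310,.005],np.radians(-17.8)))
E
```

```text
(array([-0.0008, -0.0024,  0.05  ]), np.float64(0.0006899426060833491), 7.0, np.float64(-0.0493796166411745))
```

>>> hand_motion:
  steps: [0, 0, 0, 0, -0.01, 0.3, 0.8, 0, 0, 0, 0, -0.01, 0.49, 0.8, 0, 0, 0, 0, -0.01, 0.49, 0.8, 0, 0, 0, 0, -0.01, 0.49, 0.3, 0, 0, 0, 0, -0.01, 0.49, 0.3, 0, 0, 0, 0, -0.01, 0.49, 0.3, 0, 0, 0, 0, -0.01, 0.49, 0.3]
  grip_n: 30

```text
clock: 7.88
position: [0.5901, -0.3103, 0.0053]
ee_rot: [0.808, 0.589, 0.001, 0.001]
ft_force: [-0.2, 1.0, 5.9]
grip_width: 0.501
grasp_force: 31.0
```

>>> hand_motion:
  steps: [0, 0, 0, 0, 0, -0.5, 0.3, 0, 0, 0, 0, 0, -1, 0.3, 0, 0, 0, 0, 0, -1, 0.3, 0, 0, 0, 0, 0, -1, 0.3]

```text
clock: 8.38
position: [0.5888, -0.3099, 0.1035]
ee_rot: [0.808, 0.589, -0.0, -0.0]
ft_force: [-0.9, -0.8, -1.0]
grip_width: 0.504
grasp_force: 31.0
```

```bash
python3 - <<'E'
from h import *
print(togo([.4862,.194,.106],np.radians(-17.8)))
E
```

```text
(array([ 0.4483, -0.2519, -0.0025]), np.float64(-0.00038963179244078106), 8.375, np.float64(-0.03501344899325509))
```

In the tool's units: 0.448 m is 4.48, 0.4 m is 4.

>>> hand_motion:
  steps: [0, 0, 0, 0.5, -0.28, 0, 0.3, 0, 0, 0, 1, -0.56, 0, 0.3, 0, 0, 0, 1.5, -0.84, 0, 0.3, 0, 0, 0, 2, -1.12, 0, 0.3, 0, 0, 0, 2.5, -1.4, 0, 0.3, 0, 0, 0, 3, -1.68, 0, 0.3, 0, 0, 0, 3.5, -1.96, 0, 0.3, 0, 0, 0, 4, -2.24, 0, 0.3, 0, 0, 0, 4.48, -2.52, 0, 0.3, 0, 0, 0, 4.48, -2.52, 0, 0.3, 0, 0, 0, 4.48, -2.52, 0, 0.3, 0, 0, 0, 4.48, -2.52, 0, 0.3, 0, 0, 0, 4.48, -2.52, 0, 0.3, 0, 0, 0, 4.48, -2.52, 0, 0.3]
  grip_n: 30

```text
clock: 10.12
position: [0.4865, 0.1931, 0.1038]
ee_rot: [0.808, 0.589, -0.0, 0.0]
ft_force: [0.3, 0.8, -0.7]
grip_width: 0.503
grasp_force: 31.0
```

```bash
python3 - <<'E'
from h import *
print(togo([.4862,.194,.0133],np.radians(-17.8)))
E
```

```text
(array([ 0.0008, -0.0006,  0.0905]), np.float64(-0.0014286501090841064), 10.125, np.float64(-0.9364764903412646))
```

In the tool's units: 0.0905 m is 0.905, 0.09 m is 0.9.

>>> hand_motion:
  steps: [0, 0, 0, 0.01, 0, 0.5, 0.3, 0, 0, 0, 0.01, 0, 0.8, 0.3, 0, 0, 0, 0.01, 0, 0.9, 0.3, 0, 0, 0, 0.01, 0, 0.905, 0.3, 0, 0, 0, 0.01, 0, 0.905, 0.3, 0, 0, 0, 0.01, 0, 0.905, 0.58, 0, 0, 0, 0.01, 0, 0.905, 0.58, 0, 0, 0, 0.01, 0, 0.905, 0.58, 0, 0, 0, 0.01, 0, 0.905, 0.58]
  grip_n: 30

```text
clock: 11.25
position: [0.4866, 0.1946, 0.0134]
ee_rot: [0.808, 0.589, 0.0, 0.0]
ft_force: [-0.1, -0.0, 0.5]
grip_width: 0.583
grasp_force: 0.0
```

>>> hand_motion:
  steps: [0, 0, 0, 0, 0, -0.15, 0.62, 0, 0, 0, 0, 0, -0.4, 0.65, 0, 0, 0, 0, 0, -1, 0.8, 0, 0, 0, 0, 0, -1, 0.8, 0, 0, 0, 0, 0, -1, 0.8]

```text
clock: 11.88
position: [0.4867, 0.1945, 0.1139]
ee_rot: [0.808, 0.589, 0.0, 0.0]
ft_force: [0.9, -0.5, -0.4]
grip_width: 0.798
grasp_force: 0.0
```

```bash
python3 - <<'E'
from h import *
print(togo([.6065,-.1695,.055],np.radians(-17.8)))
im=manip.camera("side");cv2.imwrite("pics/s2.png",im)
for b in blobs("side",im): print(np.round(b[:3],1),cast("side",b[0],b[1],.013).round(4),cast("side",b[0],b[1],.021).round(4))
E
```

```text
(array([-0.3099,  0.2254,  0.0591]), np.float64(-0.0004987640512559288), 11.875, np.float64(-0.9329862081297879))
[236.7 275.2 185.5] [0.4946 0.1804 0.013 ] [0.4921 0.186  0.021 ]
[259.5 254.1 111. ] [0.4698 0.1191 0.013 ] [0.4676 0.1255 0.021 ]
```

View pics/s2.png

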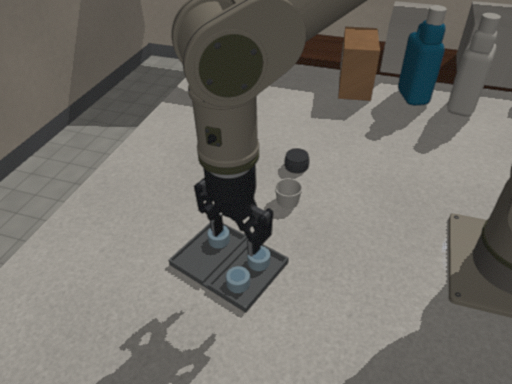

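The second tablet lies flat at (237,278), next to the stuck one at (258,258). The first is in the other tray at (218,236). The third tablet is next.

>>> hand_motion:
  steps: [0, 0, 0, -0.45, 0.32, 0, 0.8, 0, 0, 0, -0.9, 0.64, 0, 0.8, 0, 0, 0, -1.35, 0.96, 0, 0.8, 0, 0, 0, -1.8, 1.29, 0, 0.8, 0, 0, 0, -2.25, 1.61, 0, 0.8, 0, 0, 0, -2.7, 1.93, 0, 0.8, 0, 0, 0, -3.1, 2.255, 0, 0.8, 0, 0, 0, -3.1, 2.255, 0.3, 0.8, 0, 0, 0, -3.1, 2.255, 0.6, 0.8, 0, 0, 0, -3.1, 2.255, 0.6, 0.8, 0, 0, 0, -3.1, 2.255, 0.6, 0.8, 0, 0, 0, -3.1, 2.255, 0.6, 0.8]
  grip_n: 30

```text
clock: 13.42
position: [0.6072, -0.1695, 0.0547]
ee_rot: [0.808, 0.589, 0.001, 0.001]
ft_force: [-0.0, -0.4, -0.3]
grip_width: 0.801
grasp_force: 0.0
```

```bash
python3 - <<'E'
from h import *
print(togo([.6065,-.1695,.005],np.radians(-17.8)))
E
```

```text
(array([-0.0002, -0.0008,  0.0497]), np.float64(-0.00015952495304638603), 13.425, np.float64(-0.2863779245569591))
```

>>> hand_motion:
  steps: [0, 0, 0, 0, 0, 0.3, 0.8, 0, 0, 0, 0, 0, 0.49, 0.8, 0, 0, 0, 0, 0, 0.49, 0.8, 0, 0, 0, 0, 0, 0.49, 0.3, 0, 0, 0, 0, 0, 0.49, 0.3, 0, 0, 0, 0, 0, 0.49, 0.3, 0, 0, 0, 0, 0, 0.49, 0.3]
  grip_n: 30

```text
clock: 14.3
position: [0.6074, -0.1696, 0.0057]
ee_rot: [0.808, 0.589, 0.001, 0.001]
ft_force: [-0.3, -0.4, 7.0]
grip_width: 0.505
grasp_force: 31.0
```

>>> hand_motion:
  steps: [0, 0, 0, 0, 0, -0.5, 0.3, 0, 0, 0, 0, 0, -1, 0.3, 0, 0, 0, 0, 0, -1, 0.3, 0, 0, 0, 0, 0, -1, 0.3]

```text
clock: 14.8
position: [0.6061, -0.1696, 0.1041]
ee_rot: [0.808, 0.589, -0.0, 0.0]
ft_force: [0.1, 0.1, -0.7]
grip_width: 0.501
grasp_force: 31.0
```

```bash
python3 - <<'E'
from h import *
print(togo([.5814,.1634,.106],np.radians(-17.8)))
E
```

```text
(array([ 0.3094, -0.1254, -0.002 ]), np.float64(-0.00039858526342784195), 14.8, np.float64(-0.2674133572864372))
```

>>> hand_motion:
  steps: [0, 0, 0, 0.5, -0.2, 0, 0.3, 0, 0, 0, 1, -0.4, 0, 0.3, 0, 0, 0, 1.5, -0.6, 0, 0.3, 0, 0, 0, 2, -0.8, 0, 0.3, 0, 0, 0, 2.5, -1.01, 0, 0.3, 0, 0, 0, 3, -1.21, 0, 0.3, 0, 0, 0, 3.095, -1.255, 0, 0.3, 0, 0, 0, 3.095, -1.255, 0, 0.3, 0, 0, 0, 3.095, -1.255, 0, 0.3, 0, 0, 0, 3.095, -1.255, 0, 0.3, 0, 0, 0, 3.095, -1.255, 0, 0.3]
  grip_n: 30

```text
clock: 16.18
position: [0.5819, 0.1626, 0.1043]
ee_rot: [0.809, 0.588, -0.0, 0.0]
ft_force: [0.4, -0.1, 0.3]
grip_width: 0.504
grasp_force: 31.0
```

```bash
python3 - <<'E'
from h import *
print(togo([.5814,.1634,.0135],np.radians(-17.8)))
E
```

```text
(array([ 0.0007, -0.0007,  0.0908]), np.float64(-0.0017367700721293566), 16.175, np.float64(-0.8505926655875805))
```

In the tool's units: 0.0905 m is 0.905, 0.09 m is 0.9.

>>> hand_motion:
  steps: [0, 0, 0, 0.01, 0, 0.5, 0.3, 0, 0, 0, 0.01, 0, 0.8, 0.3, 0, 0, 0, 0.01, 0, 0.9, 0.3, 0, 0, 0, 0.01, 0, 0.905, 0.3, 0, 0, 0, 0.01, 0, 0.905, 0.3, 0, 0, 0, 0.01, 0, 0.905, 0.58, 0, 0, 0, 0.01, 0, 0.905, 0.58, 0, 0, 0, 0.01, 0, 0.905, 0.58, 0, 0, 0, 0.01, 0, 0.905, 0.58]
  grip_n: 30

```text
clock: 17.3
position: [0.582, 0.1645, 0.0139]
ee_rot: [0.808, 0.589, 0.0, 0.0]
ft_force: [0.4, -0.1, 0.3]
grip_width: 0.579
grasp_force: 0.0
```

>>> hand_motion:
  steps: [0, 0, 0, 0, 0, -0.15, 0.62, 0, 0, 0, 0, 0, -0.4, 0.65, 0, 0, 0, 0, 0, -1, 0.8, 0, 0, 0, -0.6, 0.3, -1.2, 0.8, 0, 0, 0, -1.2, 0.6, -1.2, 0.8, 0, 0, 0, -1.8, 0.9, -1.2, 0.8, 0, 0, 0, -2.4, 1.2, -1.2, 0.8, 0, 0, 0, -3, 1.5, -1.2, 0.8, 0, 0, 0, -3, 1.5, -1.2, 0.8, 0, 0, 0, -3, 1.5, -1.2, 0.8]

```text
clock: 18.55
position: [0.6328, -0.1699, 0.1345]
ee_rot: [0.809, 0.587, -0.0, 0.0]
ft_force: [0.3, -0.2, 0.1]
grip_width: 0.797
grasp_force: 0.0
```

```bash
python3 - <<'E'
from h import *
for n in("top","side"):
    im=manip.camera(n);cv2.imwrite(f"pics/{n}3.png",im)
    for b in blobs(n,im): print(n,np.round(b[:3],1),cast(n,b[0],b[1],.021).round(4))
a=cv2.imread("pics/top3.png");b=cv2.imread("pics/side3.png")
cv2.imwrite("pics/c3.png",np.hstack([a[100:280,60:260],cv2.resize(b[180:330,140:320],(216,180))]))
E
```

```text
top [157.  217.8 309. ] [0.4687 0.1356 0.021 ]
top [130.6 209.1 321. ] [0.4892 0.1944 0.021 ]
top [170.9 175.6 300. ] [0.5634 0.1059 0.021 ]
top [145. 167. 306.] [0.5844 0.1647 0.021 ]
top [240.9 154.9 420.5] [ 0.6082 -0.0527  0.021 ]
side [237.  274.8 174.5] [0.4919 0.185  0.021 ]
side [256.7 255.1 191.5] [0.4719 0.1294 0.021 ]
side [195.7 250.6 147.5] [0.5894 0.1541 0.021 ]
side [217.9 233.1 175. ] [0.5656 0.098  0.021 ]
```

View pics/c3.png

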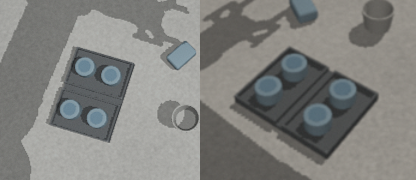

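All four tablets lie flat, two per tray (top crop at (85,67), (111,75), (70,109) and (97,118)). Each measures within about 3 mm of its target, and the arm is clear.

```bash
python3 -c "from workcell import manip; print(manip.hand_in())"
```

```text
the job is handed in; nothing more can be done
None
```

I dealt the three loose tablets in turn, starting with the empty tray, so each tray now holds two lying flat and let go; I handed the job in at about 18.7 s, and the hand-in returned no verdict.

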